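# Put the ornaments back on their own coasters

## Task

Before the flat is handed back, put every ornament in the middle of its own coaster: the white owl on the round cork one, the brass candlestick on the square white marble one, the wooden clock on the round green one. First lay the pen lengthwise along the middle of the dark wooden pen rest, which clears the square blue coaster; then use that blue coaster as the spare place, standing an ornament on it while you swap the others round. Set the ornaments down gently and upright, do not knock them over or against each other, and leave the orange-lidded box where it is.

Things in the scene. Friction and masses are not known exactly. Their poses are not given: they have to be found in the camera images.
- owl: White ceramic owl figurine, round, 88 mm high, two small ears, brass eyes, orange beak. Origin: centre of its underside; z up, beak towards -x. Its sides are a straight 48 mm diameter cylinder from 30 to 70 mm above the underside (foot 52 mm in diameter): grip there, from any side. 130 to 200 g. It starts on the marble or the green coaster.
- candlestick: Brass candlestick without a candle, round, 85 mm high: foot 68 mm in diameter, thin 18 mm stem, then a 38 mm diameter straight cup from 50 to 85 mm above the underside: grip the cup. Origin: centre of its underside, z up. 220 to 350 g. It starts on the green or the marble coaster; if it already stands on the marble one, that is its right place.
- clock: Small wooden table clock, a block 36 mm deep (its x) by 76 mm wide (its y) by 72 mm high, white dial on its -x face. Origin: centre of its underside, z up. Grip it across the 36 mm depth. It may face any way at the end. 160 to 250 g. It starts on the cork coaster.
- pen: Aluminium pen, square section 11 mm by 11 mm (12.5 mm high over the clip), 133 mm long, lying along its x axis (dark tip towards +x). Origin: middle of its length, on its underside. 24 to 38 g. It starts lying across the blue coaster, its ends sticking out.
- coaster_cork: Round cork coaster, 100 mm in diameter, 8 mm thick, fixed to the table. Origin: centre of its underside (table height); its top is at 8 mm. Place of the owl.
- coaster_marble: Square white marble coaster, 90 mm by 90 mm, 8 mm thick, fixed. Origin: centre of its underside; its top is at 8 mm. Place of the candlestick.
- coaster_green: Round green coaster, 100 mm in diameter, 8 mm thick, fixed. Origin: centre of its underside; its top is at 8 mm. Place of the clock.
- coaster_blue: Square blue coaster, 90 mm by 90 mm, 8 mm thick, fixed. Origin: centre of its underside; its top is at 8 mm. The spare place; the pen lies on it at the start.
- pen_rest: Flat dark wooden pen rest, a slab 175 mm long (its x) by 45 mm wide, 6 mm thick, no rim, fixed. Origin: centre of its underside; its top is at 6 mm.
- lidded_box: White plastic box with an orange lid, 96 mm by 116 mm by 59 mm high, loose, 0.6 kg. Origin: centre of its underside. To be left alone. (Also near it, a 20 mm high amber tea light. Taller things, up to 225 mm, stand only beyond 0.72 m from the robot's axis.)
Mind the look-alikes: they are no part of the job. Leave any red look-alike of the owl alone. Several things have the shape of the pen; the one meant has the colours described above.

How it is judged:
By the outcome, as a careful person would: the job done as asked, in the order asked, and still so for the second after the job is handed in, with the robot touching nothing.
It also fails if it takes over 128 s, if anything falls off the work surface, if the arm or the gripper's body presses on something with over 40 N, if the wrist force passes 120 N, or if a joint passes its speed limit or range.

## Robot

A 7-joint arm with a two-finger parallel gripper is mounted at the origin on the work surface. World frame = base frame: x ahead of the robot, y to its left, z up, the work surface at z = 0. Lengths are in m, angles in rad, forces in N, time in s.
With the tool pointing down it reaches from about 0.425 to 1.025 m from the base axis. Payload 3.6 kg.
Tool frame: the origin (TCP) lies midway between the tips of the shut fingers; the grasp point (between the pads) lies 19 mm behind it; z points along the fingers, y is the line along which they close (so a half turn about z gives the same grasp; the last joint's range is limited). The gripper opens to 85 mm and grips with 20 to 120 N. Pads are 22 mm wide; open, the fingers measure 114 mm over their backs; the gripper's body (76 mm by 85 mm) begins 54 mm behind the grasp point. The pads swing forward as they close: fully open they stand 13 mm farther back than shut.
Start: joints at [1.212, 0.591, 0.048, 1.609, -0.033, 0.943, -0.034], TCP at [0.19, -0.7, 0.231] pointing down, gripper open.
Joint ranges: [-2.69, 2.69], [-0.47, 2.24], [-1.27, 1.36], [0.19, 2.51], [-1.53, 4.68], [0.08, 2.07], [-3.09, 3.09]. Speed limits (rad/s): [2.57, 2.57, 3.14, 3.14, 3.14, 3.14, 3.14].

## Interface

Orientations are given as a 3x3 rotation matrix whose columns are the frame's x, y, z axes.
In Python, from cell import manip gives the robot as it stands.
- The arm moves only by the shell command python3 -m pendant 'ROWS' [FORCE]. ROWS is JSON, a list of rows, each a list of 5 numbers: the finger opening in mm, from 0 to 85.4, then the shift along the tool's x, y, z in mm, then the turn about the tool's z in rad. In form: [[gripper, dx, dy, dz, twist], ...]. A call has exactly 10 rows; each row is the pose to reach, as a shift and turn from the pose commanded when the call began, along the tool's axes at that moment; what a row does not reach only later rows make up. A row lasts 1/8 s, in which the tool goes at most 62.5 mm and 10.7 degrees, less where a joint would pass 70% of its speed; a pose out of reach is approached as far as the arm can. A call with a gripper value outside its range is refused whole. The fingers move at their own pace and stop on an object; FORCE is the grip in N (left out, the last holds). Time passes only in rows, so rows that repeat a pose let the fingers close, or fill a call up. It gives the time, the measured TCP pose, the force, the opening and the grip force at its end, in the units of the state.
- manip.observe(): the state, without advancing time (a new reading comes with each control period).
- manip.camera(name): name is "scene" or "top" or "wrist"; returns (picture, depth): 420x560x3 uint8, red, green, blue; 420x560 float32, m along the optical axis (not along the pixel's ray), 0 where there is no reading.
- manip.calibration(name): a dict with "fx", "fy", "cx", "cy" (pixels), "position" and "orientation" of the camera in the world. Camera axes: x right, y up, looking along -z (the intrinsics and any distortion apply to the point x, -y, -z); pixel columns grow to the right and rows downward; lengths in m; the calibration is good to about 2 mm. A picture is of the moment at which its call begins: read the wrist's pose just before it. calibration takes no time and is no camera call; for the wrist camera it gives the pose at the moment of the call.
- manip.job_done(): hands the job in; it is judged then, once.
The state is a dict: "time_s": time; "q": joint angles; "joint_vel": joint speeds; "effort": joint torques, N m; "position": TCP position; "ee_rot": TCP orientation; "force": force on the tool from outside, world axes, zero at the start; "torque": the same for the moment, N m; "grip_width": finger opening in m; "grip_force": force on a finger pad.
Only numpy, scipy, OpenCV 4.12 (cv2) and the standard library are available. Lean on these libraries where they do the work, as an engineer would, in place of code of your own. Each camera call takes 0.05 s, during which the arm holds its last target. There are 200 camera calls.

## Working session

There is one attempt and no reset: what is moved stays moved. The work goes in short steps, Python scripts to look and compute and a shell command to move; the robot and the scene stay as the last step left them, time stands still between calls to the robot, and variables do not carry over. Pictures are saved under pics/ and viewed, at most 14 in all, crops included, and the job is handed in when it is done.

```bash
ls; mkdir -p pics; cat > h.py <<'E'
import numpy as np, cv2
from cell import manip
def shot(n,f):
    c=manip.calibration(n); im,d=manip.camera(n)
    cv2.imwrite(f'pics/{f}.png',im[:,:,::-1]); np.savez(f'pics/{f}.npz',im=im,d=d,**{k:np.array(v) for k,v in c.items() if not isinstance(v,str)})
    return im,d,c
def world(d,c,u,v):
    z=d[v,u]; p=np.stack([(u-c['cx'])/c['fx']*z,-(v-c['cy'])/c['fy']*z,-z],-1)
    return p@np.array(c['orientation']).T+np.array(c['position'])
def cloud(d,c):
    v,u=np.mgrid[:420,:560]; return world(d,c,u,v)
E
python3 - <<'E'
from h import *
np.set_printoptions(precision=4,suppress=True)
for n in('top','scene'):
    im,d,c=shot(n,n+'0'); print(n,c)
s=manip.observe();print({k:np.round(v,3) for k,v in s.items()})
E
```

```text
pics
top {'fx': 411.0005802564497, 'fy': 411.0005802564497, 'cx': 278.90320116525976, 'cy': 207.48377539530438, 'position': array([0.4392, 0.0042, 0.9216]), 'orientation': array([[-0.0192,  0.9978, -0.0634],
       [-0.9995, -0.0177,  0.0253],
       [ 0.0241,  0.0638,  0.9977]])}
scene {'fx': 441.4558255763126, 'fy': 441.4558255763126, 'cx': 281.139011747089, 'cy': 211.78569792924625, 'position': array([ 1.0195, -0.7756,  0.7179]), 'orientation': array([[ 0.8445, -0.308 ,  0.4382],
       [ 0.5354,  0.5094, -0.6737],
       [-0.0157,  0.8035,  0.595 ]])}
{'time_s': np.float64(0.1), 'q': array([ 1.212,  0.592,  0.048,  1.61 , -0.033,  0.943, -0.034]), 'joint_vel': array([ 0.001, -0.001, -0.001, -0.001,  0.001, -0.001,  0.001]), 'effort': array([  0.004, -55.   ,   1.553, -19.882,   0.01 ,   0.004,  -0.   ]), 'position': array([ 0.19 , -0.699,  0.23 ]), 'ee_rot': array([[ 0.965,  0.263, -0.001],
       [ 0.263, -0.965,  0.002],
       [-0.   , -0.002, -1.   ]]), 'force': array([ 0.534,  0.422, -0.151]), 'torque': array([-0.042,  0.013,  0.024]), 'grip_force': np.float64(0.0), 'grip_width': np.float64(0.085)}
```

View pics/top0.png

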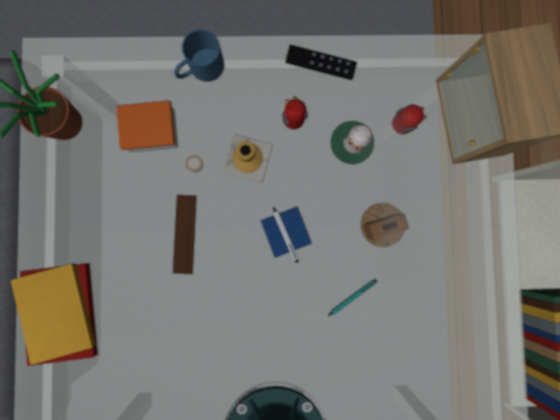

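View pics/scene0.png

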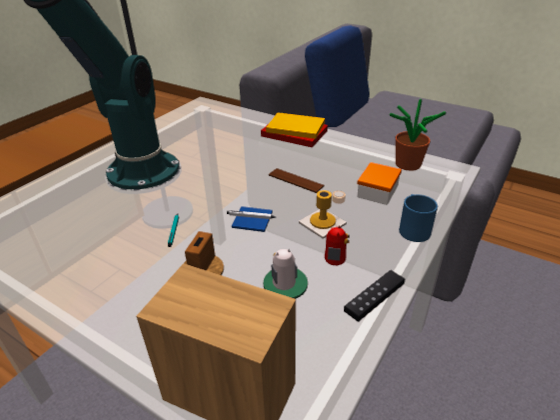

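Top view: candlestick is on marble (247,152), owl on green (352,140), clock on cork (384,224), pen on blue (286,232), rest at (185,234), box at (146,125). The scene view agrees; red look-alikes are near the owl and the candlestick.

```bash
python3 - <<'E'
from h import *
np.set_printoptions(precision=4,suppress=True)
for n,pts in (('top',dict(candle=(246,148),marble=(232,168),owl=(352,140),owltop=(361,135),green=(338,150),clock=(390,224),cork=(370,235),pen=(286,232),blue=(272,240),blue2=(302,228),rest=(185,234),box=(146,120),glass=(230,300),tea=(194,163),teal=(352,298))),
 ('scene',dict(candle=(323,198),marble=(335,228),owl=(283,262),green=(300,288),clock=(203,242),pen=(262,215),blue=(250,222),rest=(298,181)))):
    z=np.load(f'pics/{n}0.npz');
    for k,(u,v) in pts.items(): print(n,k,z['im'][v,u],world(z['d'],z,np.array(u),np.array(v)))
E
```

```text
top candle [17 19 20] [0.6141 0.0478 0.0941]
top marble [133 132 126] [0.5874 0.0842 0.0086]
top owl [152 138 122] [ 0.6304 -0.1718  0.0815]
top owltop [162 157 158] [ 0.6368 -0.1872  0.0979]
top green [41 71 55] [ 0.6242 -0.1543  0.0107]
top clock [67 66 65] [ 0.4545 -0.2452  0.0807]
top cork [78 59 44] [ 0.4325 -0.2092  0.0558]
top pen [115 122 129] [ 0.4424 -0.0333  0.0172]
top blue [29 55 93] [ 0.4253 -0.0023  0.0078]
top blue2 [29 56 92] [ 0.4506 -0.0695  0.0075]
top rest [61 39 26] [0.4423 0.1896 0.0072]
top box [145  75  35] [0.6845 0.2601 0.0586]
top glass [134 137 137] [0.2951 0.0927 0.0016]
top tea [139 138 135] [0.5974 0.166  0.023 ]
top teal [ 40 108 108] [ 0.2951 -0.1753  0.0133]
scene candle [168 116  28] [0.6171 0.0345 0.0926]
scene marble [222  22  18] [ 0.6935 -0.0506  0.0874]
scene owl [113  99  99] [ 0.6543 -0.2108  0.0906]
scene green [ 50 110  78] [ 0.6838 -0.1901  0.0114]
scene clock [147  83  34] [ 0.4613 -0.2395  0.0802]
scene pen [166 160 161] [ 0.4708 -0.0246  0.021 ]
scene blue [ 25  74 142] [ 0.4529 -0.0548  0.0106]
scene rest [94 49 25] [0.4555 0.1872 0.0059]
```

```bash
cat >> h.py <<'E'
def rect(P):
    r=cv2.minAreaRect((P[:,:2]*1000).astype(np.float32)); 
    return 'n%d c(%.1f,%.1f) s(%.1f,%.1f) a%.1f z%.1f'%(len(P),*r[0],*r[1],r[2],np.median(P[:,2])*1000)
def circ(P):
    (x,y),r=cv2.minEnclosingCircle((P[:,:2]*1000).astype(np.float32)); return 'n%d c(%.1f,%.1f) d%.1f z%.1f'%(len(P),x,y,2*r,np.median(P[:,2])*1000)
def near(C,x,y,r): return np.hypot(C[...,0]-x,C[...,1]-y)<r
def seg(f,hsv_ok,C,x,y,r,z0,z1):
    m=near(C,x,y,r)&(C[...,2]>z0)&(C[...,2]<z1)&hsv_ok
    m=cv2.morphologyEx(m.astype(np.uint8),cv2.MORPH_OPEN,np.ones((2,2)))
    n,l,s,_=cv2.connectedComponentsWithStats(m,connectivity=8)
    return C[l==1+np.argmax(s[1:,4])] if n>1 else np.zeros((1,3))
E
cat > m.py <<'E'
from h import *
import sys
f=sys.argv[1]; z=np.load(f'pics/{f}.npz'); im=z['im']; C=cloud(z['d'],z)
H=cv2.cvtColor(im,cv2.COLOR_RGB2HSV).astype(int); h,s,v=H[...,0],H[...,1],H[...,2]
A=np.ones_like(h,bool)
print('blue',rect(seg(f,(h>95)&(h<125)&(s>110),C,.44,-.035,.09,-.01,.014)))
print('green',circ(seg(f,(h>40)&(h<90)&(s>60),C,.63,-.175,.08,-.01,.02)))
print('cork',circ(seg(f,(h<25)&(s>60),C,.445,-.24,.09,0.002,.016)))
print('marble',rect(seg(f,(s<60),C,.61,.045,.075,.005,.012)))
print('rest',rect(seg(f,(s>80),C,.44,.19,.12,-.01,.014)))
print('pen',rect(seg(f,(s<90),C,.44,-.035,.09,.0125,.03)))
print('clocktop',rect(seg(f,A,C,.445,-.24,.07,.074,.1)))
print('candletop',circ(seg(f,A,C,.61,.045,.05,.088,.1)), 'foot',circ(seg(f,(s>100),C,.61,.045,.05,.009,.03)))
print('owl',circ(seg(f,A,C,.63,-.175,.05,.06,.11)),'upper',circ(seg(f,A,C,.63,-.175,.05,.085,.11)))
print('box',rect(seg(f,A,C,.68,.26,.1,.05,.07)))
E
python3 m.py top0; echo; python3 m.py scene0
```

```text
blue n669 c(441.9,-37.5) s(86.0,80.4) a19.7 z8.8
green n710 c(562.4,-98.8) d321.2 z8.6
cork n418 c(460.7,-142.0) d295.5 z9.3
marble n795 c(551.5,50.2) s(103.7,219.5) a87.0 z8.2
rest n1355 c(436.0,106.7) s(204.4,169.0) a86.8 z6.5
pen n295 c(434.9,-32.5) s(133.0,12.1) a22.2 z19.2
clocktop n634 c(435.6,-154.3) s(47.2,313.5) a7.3 z80.8
candletop n274 c(614.0,47.4) d47.0 z93.4 foot n366 c(534.1,31.5) d197.5 z16.3
owl n478 c(556.3,-113.2) d331.6 z89.6 upper n287 c(542.9,-113.2) d313.3 z93.2
box n2485 c(608.0,144.6) s(413.5,147.9) a59.4 z58.9

blue n411 c(710.1,-416.9) s(94.6,942.6) a35.1 z9.4
green n515 c(837.8,-459.3) d729.5 z10.1
cork n205 c(740.9,-491.1) d796.4 z10.1
marble n194 c(632.5,-2.1) s(49.9,156.4) a55.3 z9.5
rest n492 c(501.1,157.6) s(109.2,281.4) a60.5 z7.5
pen n209 c(743.9,-369.9) s(126.3,972.7) a41.6 z16.6
clocktop n405 c(685.7,-479.8) s(63.3,889.8) a44.4 z81.4
candletop n133 c(593.6,104.8) d160.1 z94.1 foot n319 c(617.0,48.1) d69.9 z18.1
owl n474 c(625.2,-152.3) d140.0 z83.2 upper n231 c(626.7,-149.8) d136.5 z93.2
box n840 c(805.3,-198.9) s(112.3,1225.2) a15.1 z60.3
```

```bash
sed -i 's/n,l,s,_=cv2/m0=m; n,l,s,_=cv2/; s/m=cv2.morphologyEx(m.astype(np.uint8),cv2.MORPH_OPEN,np.ones((2,2)))/k=m; m=cv2.morphologyEx(m.astype(np.uint8),cv2.MORPH_OPEN,np.ones((2,2)))\&k/' h.py
python3 m.py top0; echo; python3 m.py scene0
```

```text
blue n624 c(450.2,-55.9) s(82.8,38.9) a21.4 z8.8
green n621 c(641.3,-186.6) d93.9 z8.6
cork n366 c(468.6,-244.9) d89.0 z9.0
marble n664 c(609.3,48.2) s(86.9,89.2) a74.3 z8.3
rest n1253 c(441.6,190.2) s(37.2,167.0) a86.8 z6.6
pen n262 c(436.5,-31.1) s(128.9,10.7) a22.2 z19.6
clocktop n579 c(449.7,-243.6) s(34.4,75.5) a16.4 z81.0
candletop n248 c(609.4,49.8) d36.8 z93.6 foot n320 c(609.3,49.0) d63.5 z16.6
owl n440 c(637.2,-192.0) d54.6 z91.0 upper n258 c(640.2,-191.3) d39.3 z93.5
box n2378 c(674.4,263.1) s(93.1,115.2) a4.9 z58.9

blue n365 c(454.9,-55.8) s(84.3,45.9) a20.8 z9.7
green n449 c(647.1,-190.2) d96.2 z10.1
cork n179 c(484.5,-226.7) d59.9 z10.2
marble n161 c(606.5,17.0) s(31.1,86.7) a71.6 z9.5
rest n449 c(448.5,187.4) s(44.9,169.3) a87.2 z7.7
pen n164 c(442.1,-33.4) s(127.5,12.2) a22.4 z18.2
clocktop n358 c(455.9,-245.8) s(32.8,75.7) a14.8 z81.7
candletop n114 c(613.7,46.9) d38.6 z94.5 foot n288 c(614.3,45.9) d64.3 z18.4
owl n442 c(649.6,-195.8) d51.5 z84.7 upper n208 c(647.7,-194.7) d40.3 z94.1
box n782 c(679.7,258.7) s(92.7,114.0) a5.2 z60.4
```

Heights check: coasters ≈8-9 mm, rest ≈6.5, pen top ≈19, clock top ≈81, candle top ≈94. The candlestick sits centred on the marble already. Next I'll move over for close wrist views.

```bash
python3 -m pendant '[[40,25,-20,0,0],[40,70,-56,0,0],[40,115,-92,0,0],[40,160,-128,0,0],[40,205,-164,0,0],[40,250,-200,0,0],[40,295,-236,0,0],[40,335,-268,0,0],[40,355,-284,0,0],[40,358,-286,0,0]]' 40
python3 - <<'E'
from h import *
im,d,c=shot('wrist','w1');print(c['position'],c['orientation']);s=manip.observe();print(s['position'],s['ee_rot'],s['time_s'])
E
```

```text
time_s: 1.35
position: [0.462, -0.3272, 0.231]
ee_rot: [[0.964, 0.267, -0.0], [0.267, -0.964, 0.001], [0.0, -0.001, -1.0]]
force: [0.3, -0.7, 0.6]
grip_width: 0.0404
grip_force: 0.0
[ 0.52671858 -0.30801254  0.37374178] [[ 0.26690999  0.9288969   0.25672867]
 [-0.96372094  0.25754174  0.07010134]
 [-0.00100143 -0.26612554  0.96393786]]
[ 0.46116958 -0.32866244  0.23104878] [[ 9.64297258e-01  2.64821901e-01 -3.97527332e-04]
 [ 2.64822025e-01 -9.64297260e-01  3.00400364e-04]
 [-3.03781922e-04 -3.94949240e-04 -9.99999876e-01]] 1.4
```

View pics/w1.png

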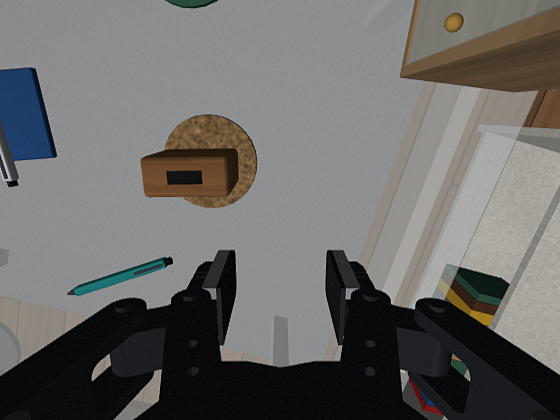

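The view shows the clock at (190,170) on the cork coaster (210,160), with the blue coaster at left (25,115). On to above the pen.

```bash
python3 -m pendant '[[40,4,-20,0,0],[40,12,-60,0,0],[40,21,-105,0,-0.02],[40,30,-150,0,-0.05],[40,39,-195,0,-0.08],[40,48,-235,0,-0.1],[40,55,-270,0,-0.121],[40,58,-286,0,-0.121],[40,59,-290,0,-0.121],[40,59,-290,0,-0.121]]'
cat >> m.py <<'E'
E
python3 - <<'E'
from h import *
im,d,c=shot('wrist','w2');s=manip.observe();print(s['position'],s['ee_rot'],s['time_s'])
E
python3 m.py w1; echo; python3 m.py w2
```

```text
time_s: 2.65
position: [0.441, -0.0351, 0.2313]
ee_rot: [[0.927, 0.376, -0.0], [0.376, -0.927, -0.0], [-0.0, 0.0, -1.0]]
force: [-0.5, -1.0, 0.1]
grip_width: 0.0398
grip_force: 0.0
[ 0.44116858 -0.03539994  0.23127346] [[ 9.26871644e-01  3.75378338e-01 -2.42517984e-04]
 [ 3.75378182e-01 -9.26871594e-01 -5.17700924e-04]
 [-4.19116743e-04  3.88806347e-04 -9.99999837e-01]] 2.7
blue n3820 c(452.5,-53.1) s(87.8,46.3) a19.8 z7.9
green n289 c(603.0,-199.3) d45.2 z7.4
cork n3358 c(456.7,-250.1) d98.8 z8.1
marble n1 c(0.0,0.0) s(0.0,0.0) a0.0 z0.0
rest n1 c(0.0,0.0) s(0.0,0.0) a0.0 z0.0
pen n488 c(406.2,-44.2) s(58.4,11.2) a20.0 z18.1
clocktop n3425 c(453.0,-243.2) s(35.6,74.5) a15.8 z80.0
candletop n1 c(0.0,0.0) d0.0 z0.0 foot n1 c(0.0,0.0) d0.0 z0.0
owl n1 c(0.0,0.0) d0.0 z0.0 upper n1 c(0.0,0.0) d0.0 z0.0
box n1 c(0.0,0.0) s(0.0,0.0) a0.0 z0.0

blue n3206 c(453.0,-53.9) s(87.9,43.7) a21.8 z8.1
green n4295 c(642.9,-185.2) d99.4 z8.0
cork n2440 c(457.5,-247.9) d99.8 z8.2
marble n1678 c(573.0,37.1) s(40.9,85.9) a22.0 z7.9
rest n7804 c(444.1,192.8) s(44.2,173.8) a87.0 z6.0
pen n1075 c(439.9,-28.7) s(131.1,9.2) a22.0 z19.0
clocktop n2856 c(453.2,-241.4) s(35.4,76.5) a15.8 z80.0
candletop n1 c(0.0,0.0) d0.0 z0.0 foot n531 c(590.6,42.4) d48.3 z14.9
owl n2200 c(640.6,-185.4) d53.4 z79.8 upper n461 c(637.5,-180.6) d33.6 z89.1
box n1 c(0.0,0.0) s(0.0,0.0) a0.0 z0.0
```

View pics/w2.png

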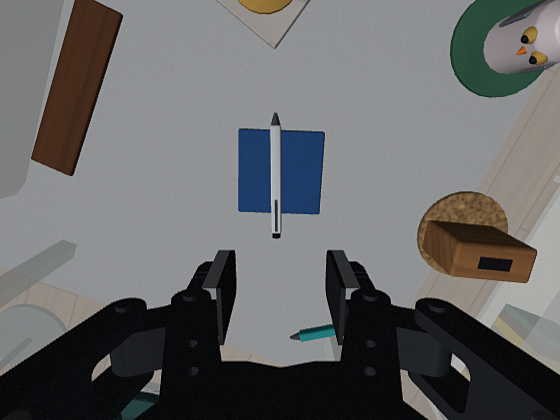

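The pen lies at (276,180), dark tip up, the blue coaster is beneath it and the rest is at upper left (80,85). All heights match (8.0, 19.0, 6.0, 80 mm). Next: descend on the pen.

```bash
python3 -m pendant '[[40,0,-3,20,0],[40,1,-6,55,0],[40,1,-6,90,0],[40,1,-6,120,0],[40,1,-6,150,0],[40,1,-6,170,0],[40,1,-6,185,0],[40,1,-6,195,0],[40,1,-6,200,0],[40,1,-6,200,0]]' 25
python3 -m pendant '[[40,0,0,6,0],[40,0,0,13,0],[40,0,0,19,0],[30,0,0,20,0],[20,0,0,20,0],[10,0,0,20,0],[5,0,0,20,0],[5,0,0,20,0],[5,0,0,20,0],[5,0,0,20,0]]'
```

```text
time_s: 3.95
position: [0.4402, -0.0286, 0.0313]
ee_rot: [[0.926, 0.377, -0.0], [0.377, -0.926, -0.0], [-0.0, 0.0, -1.0]]
force: [0.0, 0.3, 0.7]
grip_width: 0.0401
grip_force: 0.0
time_s: 5.2
position: [0.4402, -0.0283, 0.0114]
ee_rot: [[0.926, 0.377, 0.0], [0.377, -0.926, -0.0], [0.0, 0.0, -1.0]]
force: [-0.4, 0.1, 2.8]
grip_width: 0.0104
grip_force: 26.3
```

```bash
python3 -m pendant '[[5,0,0,-15,0],[5,0,0,-50,0],[5,0,0,-90,0],[5,9,-20,-125,0.05],[5,28,-65,-150,0.15],[5,48,-110,-150,0.3],[5,65,-150,-150,0.4],[5,79,-185,-150,0.436],[5,86,-200,-150,0.436],[5,87,-203,-150,0.436]]'
python3 -m pendant '[[5,0,0,0,0],[5,0,0,0,0],[5,0,0,0,0],[5,0,0,0,0],[5,0,0,0,0],[5,0,0,0,0],[5,0,0,0,0],[5,0,0,0,0],[5,0,0,0,0],[5,0,0,0,0]]'
python3 - <<'E'
from h import *
im,d,c=shot('wrist','w3');s=manip.observe();print(s['position'],s['ee_rot'],s['time_s'])
z=cloud(d,c);H=cv2.cvtColor(im,cv2.COLOR_RGB2HSV).astype(int)
print(rect(seg(0,(H[...,1]>80)&(H[...,0]<25),z,.44,.19,.12,0.003,.012)))
print(rect(seg(0,H[...,1]<255,z,.44,.19,.09,.152,.1625)))
E
```

```text
time_s: 6.45
position: [0.444, 0.1928, 0.1616]
ee_rot: [[0.999, -0.047, 0.0], [-0.047, -0.999, -0.0], [0.0, 0.0, -1.0]]
force: [-0.5, -0.3, -0.1]
grip_width: 0.01
grip_force: 26.0
time_s: 7.7
position: [0.4441, 0.1925, 0.1613]
ee_rot: [[0.999, -0.049, 0.0], [-0.049, -0.999, -0.0], [0.0, 0.0, -1.0]]
force: [0.0, -0.2, -0.4]
grip_width: 0.01
grip_force: 26.0
[0.44414174 0.19255059 0.1612976 ] [[ 9.98793313e-01 -4.91112769e-02  9.22515350e-06]
 [-4.91112770e-02 -9.98793313e-01  9.08658116e-06]
 [ 8.76776802e-06 -9.52867557e-06 -1.00000000e+00]] 7.75
n4563 c(460.7,192.7) s(43.4,139.6) a86.9 z6.1
n1 c(0.0,0.0) s(0.0,0.0) a0.0 z0.0
```

View pics/w3.png

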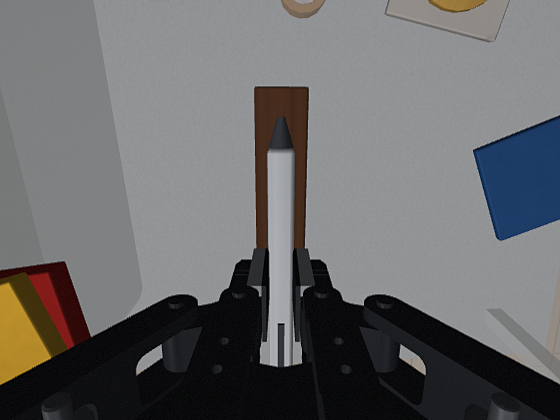

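The pen is held straight and centred over the rest (282 px vs 281 px). Lower it.

```bash
python3 -m pendant '[[5,0,-1,20,0],[5,0,-1,50,0],[5,0,-1,80,0],[5,0,-1,105,0],[5,0,-1,125,0],[5,0,-1,138,0],[5,0,-1,145,0],[5,0,-1,149,0],[5,0,-1,151.5,0],[5,0,-1,151.5,0]]'
python3 -m pendant '[[5,0,0,0.3,0],[12,0,0,0.3,0],[16,0,0,0,0],[22,0,0,0,0],[30,0,0,0,0],[30,0,0,-10,0],[30,0,0,-30,0],[30,0,0,-60,0],[30,0,0,-90,0],[30,0,0,-120,0]]'
```

```text
time_s: 9.0
position: [0.4443, 0.1936, 0.01]
ee_rot: [[0.999, -0.049, 0.0], [-0.049, -0.999, 0.0], [0.0, -0.0, -1.0]]
force: [1.1, -0.6, -0.4]
grip_width: 0.0103
grip_force: 26.0
time_s: 10.25
position: [0.444, 0.1934, 0.1313]
ee_rot: [[0.999, -0.049, 0.0], [-0.049, -0.999, 0.0], [0.0, -0.0, -1.0]]
force: [-0.3, 0.3, -0.5]
grip_width: 0.0301
grip_force: 0.0
```

```bash
python3 -m pendant '[[40,0,0,-15,0],[50,0,0,-45,0],[60,0,0,-75,0],[60,0,0,-95,0],[60,0,0,-100,0],[60,0,0,-100,0],[60,0,0,-100,0],[60,0,0,-100,0],[60,0,0,-100,0],[60,0,0,-100,0]]'
python3 - <<'E'
from h import *
im,d,c=shot('wrist','w4');s=manip.observe();print(s['position'],s['time_s'])
z=cloud(d,c);H=cv2.cvtColor(im,cv2.COLOR_RGB2HSV).astype(int)
print('rest',rect(seg(0,(H[...,1]>80)&(H[...,0]<25),z,.44,.19,.12,0.003,.011)))
print('pen',rect(seg(0,H[...,1]<90,z,.44,.19,.09,.013,.02)))
E
python3 -m pendant '[[85,8,20,0,0],[85,24,60,0,0],[85,42,110,0,0],[85,60,165,0,0],[85,80,220,0,0],[85,100,275,0,0],[85,117,320,0,0],[85,128,352,0,0],[85,134,366,0,0],[85,134,369,0,0]]'
python3 - <<'E'
from h import *
im,d,c=shot('wrist','w5');s=manip.observe();print(s['position'],s['time_s'])
E
python3 m.py w5
```

```text
time_s: 11.5
position: [0.4441, 0.1935, 0.2296]
ee_rot: [[0.999, -0.049, -0.0], [-0.049, -0.999, -0.0], [-0.0, 0.0, -1.0]]
force: [-0.4, -0.3, -0.5]
grip_width: 0.0604
grip_force: 0.0
[0.44415645 0.19353783 0.22966085] 11.55
rest n4906 c(443.9,193.6) s(43.0,172.1) a86.8 z6.1
pen n1022 c(443.4,194.6) s(9.3,124.5) a87.4 z17.0
time_s: 12.8
position: [0.56, -0.1816, 0.2296]
ee_rot: [[0.999, -0.05, -0.0], [-0.05, -0.999, 0.0], [-0.0, -0.0, -1.0]]
force: [0.1, -0.0, 0.6]
grip_width: 0.0852
grip_force: 0.0
[ 0.55962405 -0.18093531  0.22954676] 12.85
blue n2762 c(445.5,-32.1) s(87.6,90.4) a19.8 z8.1
green n4515 c(644.5,-186.2) d98.5 z8.1
cork n2260 c(457.6,-249.0) d98.4 z8.2
marble n3368 c(611.8,49.4) s(89.9,89.6) a74.3 z8.0
rest n1 c(0.0,0.0) s(0.0,0.0) a0.0 z0.0
pen n1 c(0.0,0.0) s(0.0,0.0) a0.0 z0.0
clocktop n2441 c(453.5,-241.6) s(36.1,73.9) a16.0 z80.1
candletop n517 c(610.6,42.8) d33.4 z92.6 foot n2659 c(611.6,50.0) d67.5 z16.6
owl n3016 c(642.5,-189.5) d57.6 z91.6 upper n2101 c(643.5,-190.0) d40.3 z92.9
box n1 c(0.0,0.0) s(0.0,0.0) a0.0 z0.0
```

View pics/w5.png

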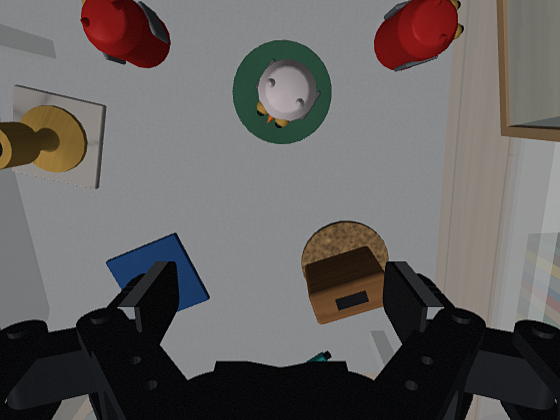

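Owl at (288,90), upright on green; the two red owls sit behind it to either side at (125,30) and (418,30). The pen lies well on the rest (0.5/1 mm off). Refine the owl's axis from its straight sides and check clearances.

```bash
cat > owl.py <<'E'
from h import *
import sys
from scipy.optimize import least_squares
f,x0,y0=sys.argv[1],float(sys.argv[2]),float(sys.argv[3])
z=np.load(f'pics/{f}.npz');C=cloud(z['d'],z);H=cv2.cvtColor(z['im'],cv2.COLOR_RGB2HSV)
m=near(C,x0,y0,.04)&(C[...,2]>.042)&(C[...,2]<.076)&(H[...,1]<60)
P=C[m]; r=least_squares(lambda p:np.hypot(P[:,0]-p[0],P[:,1]-p[1])-.024,[x0,y0],loss='soft_l1',f_scale=.001)
print('owl axis',r.x,len(P),np.sqrt(np.mean(r.fun**2)))
red=(H[...,1]>150)&((H[...,0]<8)|(H[...,0]>172))&(C[...,2]>.02)&near(C,x0,y0,.2); Q=C[red]
if len(Q):
  for sgn in(1,-1):
    R=Q[sgn*(Q[:,1]-y0)>0]; print(R.min(0),R.max(0))
E
python3 owl.py w5 .643 -.19; python3 owl.py top0 .643 -.19
```

```text
owl axis [ 0.64530423 -0.19127147] 113 0.0023066590692953194
[ 0.55217047 -0.1899368   0.02006116] [ 0.71729813 -0.03380146  0.37231699]
[ 0.56406669 -0.32429042  0.02003982] [ 0.70526243 -0.19018495  0.31278639]
owl axis [ 0.64241781 -0.19040064] 90 0.0015294960046973278
[ 0.67530097 -0.07458302  0.02003737] [ 0.71627943 -0.03388434  0.09272685]
[ 0.66136357 -0.32261231  0.05885947] [ 0.70072314 -0.28101441  0.09319068]
```

```bash
python3 -m pendant '[[85,15,1,0,0],[85,40,2,0,0],[85,65,4,0,0],[85,80,5,10,0],[85,84,5,30,0],[85,84,5,60,0],[85,84,5,85,0],[85,84,5,100,0],[85,84,5,105,0],[85,84,5,105,0]]' 35
python3 -m pendant '[[85,0,0,15,0],[85,0,0,35,0],[85,0,0,55,0],[85,0,0,72,0],[85,0,0,82,0],[85,0,0,85.5,0],[75,0,0,85.5,0],[68,0,0,85.5,0],[62,0,0,85.5,0],[58,0,0,85.5,0]]'
python3 -m pendant '[[55,0,0,0,0],[52,0,0,0,0],[50,0,0,0,0],[48,0,0,0,0],[46,0,0,0,0],[42,0,0,0,0],[40,0,0,0,0],[40,0,0,0,0],[40,0,0,0,0],[40,0,0,0,0]]'
```

```text
time_s: 14.1
position: [0.6435, -0.1908, 0.1248]
ee_rot: [[0.999, -0.049, -0.0], [-0.049, -0.999, -0.0], [-0.0, 0.0, -1.0]]
force: [-0.3, 0.5, 0.3]
grip_width: 0.085
grip_force: 0.0
time_s: 15.35
position: [0.6438, -0.1908, 0.0397]
ee_rot: [[0.999, -0.049, 0.001], [-0.049, -0.999, -0.0], [0.001, 0.0, -1.0]]
force: [0.5, 0.6, -0.5]
grip_width: 0.0582
grip_force: 0.0
time_s: 16.6
position: [0.6437, -0.1909, 0.0395]
ee_rot: [[0.999, -0.049, 0.0], [-0.049, -0.999, -0.0], [0.0, 0.0, -1.0]]
force: [0.1, -0.1, 3.7]
grip_width: 0.0462
grip_force: 35.7
```

```bash
python3 -m pendant '[[40,0,0,-5,0],[40,0,0,-20,0],[40,0,0,-40,0],[40,0,0,-65,0],[40,0,0,-85,0],[40,-10,-7,-95,0],[40,-30,-22,-100,0],[40,-55,-40,-100,0],[40,-80,-58,-100,0],[40,-105,-76,-100,0]]'
python3 -m pendant '[[40,-25,-18,0,0],[40,-50,-36,0,0],[40,-70,-50,0,0],[40,-86,-62,0,0],[40,-96,-69,0,0],[40,-100,-72,0,0],[40,-100,-72,10,0],[40,-100,-72,25,0],[40,-100,-72,40,0],[40,-100,-72,50,0]]'
python3 - <<'E'
from h import *
im,d,c=shot('wrist','w6');s=manip.observe();print(s['position'],s['time_s'],s['grip_width'],s['grip_force'])
E
python3 m.py w6
```

```text
time_s: 17.85
position: [0.5403, -0.1083, 0.1393]
ee_rot: [[0.999, -0.049, -0.001], [-0.049, -0.999, 0.001], [-0.001, -0.001, -1.0]]
force: [-0.6, -0.1, -2.7]
grip_width: 0.0468
grip_force: 36.3
time_s: 19.1
position: [0.4466, -0.0334, 0.0881]
ee_rot: [[0.999, -0.05, -0.0], [-0.05, -0.999, -0.0], [-0.0, 0.0, -1.0]]
force: [0.4, 0.5, -1.4]
grip_width: 0.0467
grip_force: 36.3
[ 0.44599324 -0.03327621  0.0874421 ] 19.15 0.04646114522717025 36.314476816914976
blue n8977 c(445.4,-31.5) s(88.4,88.8) a19.8 z8.1
green n1 c(0.0,0.0) d0.0 z0.0
cork n2033 c(453.4,-218.1) d77.7 z7.9
marble n3667 c(570.0,59.7) s(92.1,22.2) a87.3 z7.9
rest n566 c(383.2,174.7) s(9.6,54.8) a77.5 z5.2
pen n1 c(0.0,0.0) s(0.0,0.0) a0.0 z0.0
clocktop n1 c(0.0,0.0) s(0.0,0.0) a0.0 z0.0
candletop n1 c(0.0,0.0) d0.0 z0.0 foot n68 c(579.8,53.7) d17.6 z11.4
owl n1 c(0.0,0.0) d0.0 z0.0 upper n1 c(0.0,0.0) d0.0 z0.0
box n1 c(0.0,0.0) s(0.0,0.0) a0.0 z0.0
```

View pics/w6.png

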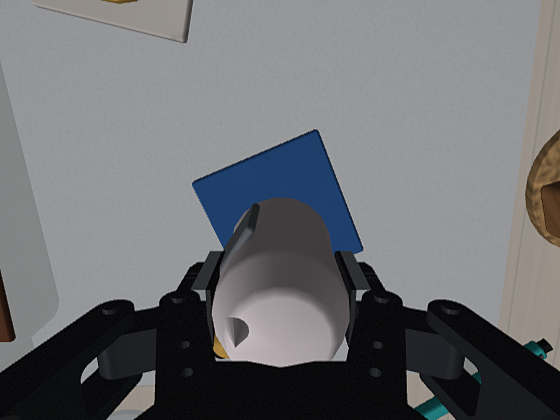

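The owl is held upright (275,300) above the blue coaster. Set it down.

```bash
python3 -m pendant '[[40,0,-1,8,0],[40,0,-1.5,18,0],[40,0,-1.5,28,0],[40,0,-1.5,36,0],[40,0,-1.5,42,0],[40,0,-1.5,45,0],[40,0,-1.5,46.5,0],[40,0,-1.5,47.5,0],[40,0,-1.5,48,0],[40,0,-1.5,48,0]]'
python3 -m pendant '[[46,0,0,0,0],[49,0,0,0,0],[53,0,0,0,0],[60,0,0,0,0],[68,0,0,0,0],[76,0,0,0,0],[85,0,0,0,0],[85,0,0,0,0],[85,0,0,-5,0],[85,0,0,-15,0]]'
```

```text
time_s: 20.4
position: [0.4462, -0.0313, 0.0414]
ee_rot: [[0.999, -0.049, 0.0], [-0.049, -0.999, 0.0], [0.0, -0.0, -1.0]]
force: [0.4, 0.1, -2.1]
grip_width: 0.0466
grip_force: 36.3
time_s: 21.65
position: [0.4459, -0.0313, 0.0566]
ee_rot: [[0.999, -0.049, -0.001], [-0.049, -0.999, 0.0], [-0.001, 0.0, -1.0]]
force: [0.2, 0.4, -0.5]
grip_width: 0.0849
grip_force: 0.0
```

```bash
python3 -m pendant '[[85,0,0,-20,0],[85,0,0,-55,0],[85,0,0,-95,-0.1],[85,0,0,-130,-0.25],[85,2,20,-155,-0.4],[85,4,50,-170,-0.55],[85,7,85,-175,-0.7],[85,10,125,-175,-0.85],[85,13,160,-175,-1.0],[85,15,190,-175,-1.15]]'
python3 -c "
from h import *
im,d,c=shot('wrist','w7')
s=manip.observe();print(s['position'],s['q'])"
python3 m.py w7|grep -E 'blue|cork|clock'; python3 owl.py w7 .446 -.031
```

```text
time_s: 22.9
position: [0.4512, -0.2234, 0.232]
ee_rot: [[0.449, 0.893, 0.0], [0.893, -0.449, -0.001], [-0.0, 0.001, -1.0]]
force: [0.4, -0.5, 0.6]
grip_width: 0.0852
grip_force: 0.0
[ 0.45109965 -0.22815174  0.23218046] [ 0.44111677  0.3163766  -0.08061834  2.09525145  0.04244465  0.72870287
 -0.13525743]
blue n3711 c(445.1,-32.7) s(88.0,88.1) a19.9 z8.0
cork n2089 c(457.7,-248.9) d97.7 z8.1
clocktop n3164 c(452.6,-242.6) s(36.8,75.5) a16.2 z80.0
owl axis [ 0.44546714 -0.03020161] 667 0.0015397295786045808Traceback (most recent call last):
  File "owl.py", line 12, in <module>
    R=Q[sgn*(Q[:,1]-y0)>0]; print(R.min(0),R.max(0))
                                  ~~~~~^^^
    return umr_minimum(a, axis, None, out, keepdims, initial, where)
ValueError: zero-size array to reduction operation minimum which has no identity
```

```bash
python3 -m pendant '[[85,-6,4,0,-0.12],[85,-12,7,0,-0.27],[85,-17.7,10.5,0,-0.42],[85,-17.7,10.5,0,-0.57],[85,-17.7,10.5,0,-0.7],[85,-17.7,10.5,0,-0.749],[85,-17.7,10.5,20,-0.749],[85,-17.7,10.5,45,-0.749],[85,-17.7,10.5,70,-0.749],[85,-17.7,10.5,80,-0.749]]'
python3 -c "
from h import *
s=manip.observe();print(s['position'],s['q'])
im,d,c=shot('wrist','w8')"
python3 m.py w8|grep -E 'blue|cork|clock'
```

```text
time_s: 24.2
position: [0.4521, -0.2418, 0.1506]
ee_rot: [[-0.275, 0.961, -0.002], [0.961, 0.275, 0.0], [0.001, -0.002, -1.0]]
force: [0.3, 0.0, -0.4]
grip_width: 0.085
grip_force: 0.0
[ 0.45206236 -0.24183115  0.15061896] [ 0.57224139  0.45571383 -0.22267191  2.14054268  0.18321476  0.56493013
  0.49475229]
blue n1 c(0.0,0.0) s(0.0,0.0) a0.0 z0.0
cork n4237 c(457.3,-248.9) d99.1 z8.0
clocktop n5824 c(453.0,-241.9) s(35.2,75.8) a16.2 z80.0
```

View pics/w8.png

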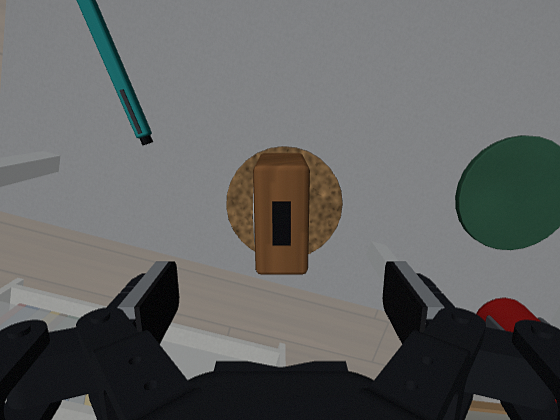

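The clock is at (281,220), square between the open fingers, and its measured centre is within 1 mm of the TCP. Descend and grip.

```bash
python3 -m pendant '[[85,0,0.7,10,0],[85,0,0.7,30,0],[85,0,0.7,52,0],[85,0,0.7,74,0],[85,0,0.7,94,0],[85,0,0.7,108,0],[85,0,0.7,116,0],[85,0,0.7,120,0],[75,0,0.7,120,0],[60,0,0.7,120,0]]' 40
python3 -m pendant '[[52,0,0,0,0],[47,0,0,0,0],[43,0,0,0,0],[40,0,0,0,0],[38,0,0,0,0],[36,0,0,0,0],[34,0,0,0,0],[30,0,0,0,0],[28,0,0,0,0],[28,0,0,0,0]]'
```

```text
time_s: 25.5
position: [0.4541, -0.2423, 0.0317]
ee_rot: [[-0.275, 0.961, 0.001], [0.961, 0.275, -0.0], [-0.001, 0.001, -1.0]]
force: [0.6, -0.2, -0.2]
grip_width: 0.0604
grip_force: 0.0
time_s: 26.75
position: [0.4531, -0.2423, 0.0313]
ee_rot: [[-0.275, 0.961, -0.001], [0.961, 0.275, -0.0], [0.0, -0.001, -1.0]]
force: [-3.7, -1.3, 4.6]
grip_width: 0.0355
grip_force: 40.5
```

```bash
python3 -m pendant '[[28,0,0,-5,0],[28,0,0,-20,0],[28,0,0,-42,0],[28,0,0,-68,0],[28,0,2,-90,0],[28,0,10,-100,0],[28,0,25,-100,0],[28,0,48,-100,0],[28,0,73,-100,0],[28,0,98,-100,0]]'
python3 -m pendant '[[28,0,25,0,0],[28,0,48,0,0],[28,1,68,0,0],[28,1,84,0,0],[28,1,95,0,0],[28,1,100,0,0],[28,1,101,10,0],[28,1,101,20,0],[28,1,101,30,0],[28,1,101,35,0]]'
python3 -c "
from h import *
s=manip.observe();print(s['position'],s['grip_width'])
im,d,c=shot('wrist','w9')"
sed -i "s/(s>60),C,.63,-.175,.08,-.01,.02/(s>60),C,.644,-.186,.06,-.01,.02/" m.py
python3 m.py w9|grep -E 'green|cork|clock'
```

```text
time_s: 28.0
position: [0.5501, -0.2137, 0.1302]
ee_rot: [[-0.277, 0.961, -0.001], [0.961, 0.277, 0.001], [0.001, -0.0, -1.0]]
force: [-0.2, -0.4, -2.2]
grip_width: 0.0353
grip_force: 40.2
time_s: 29.25
position: [0.6438, -0.1866, 0.0951]
ee_rot: [[-0.275, 0.961, -0.002], [0.961, 0.275, 0.0], [0.001, -0.002, -1.0]]
force: [0.5, -0.2, -1.9]
grip_width: 0.0354
grip_force: 40.2
[ 0.6437789  -0.18655531  0.09505445] 0.035407987207611416
green n5518 c(645.8,-185.4) d99.0 z8.1
cork n7995 c(461.2,-248.2) d100.0 z8.1
clocktop n1 c(0.0,0.0) s(0.0,0.0) a0.0 z0.0
```

View pics/w9.png

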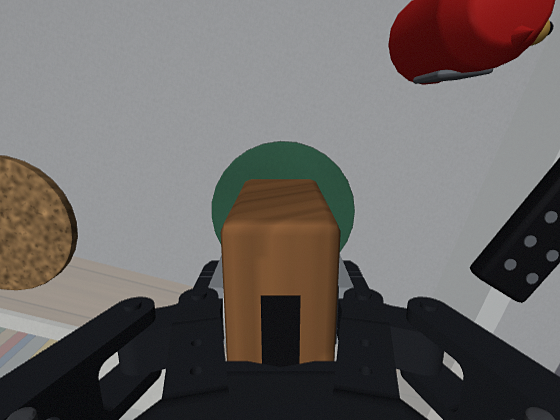

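The clock is held upright over the green coaster (283,205), with clear space around. A 1.5 mm correction, then lower.

```bash
python3 -m pendant '[[28,0.4,1.5,8,0],[28,0.4,1.5,20,0],[28,0.4,1.5,32,0],[28,0.4,1.5,44,0],[28,0.4,1.5,53,0],[28,0.4,1.5,58,0],[28,0.4,1.5,61,0],[28,0.4,1.5,62.5,0],[28,0.4,1.5,63.5,0],[28,0.4,1.5,64,0]]'
python3 -m pendant '[[28,0,0,0.3,0],[33,0,0,0.3,0],[37,0,0,0.3,0],[41,0,0,0,0],[48,0,0,0,0],[58,0,0,0,0],[68,0,0,0,0],[80,0,0,0,0],[80,0,0,-4,0],[80,0,0,-12,0]]'
```

```text
time_s: 30.55
position: [0.6463, -0.1857, 0.0325]
ee_rot: [[-0.275, 0.961, 0.0], [0.961, 0.275, -0.0], [-0.0, 0.0, -1.0]]
force: [0.2, 0.3, -2.3]
grip_width: 0.0353
grip_force: 40.2
time_s: 31.8
position: [0.6459, -0.1856, 0.0444]
ee_rot: [[-0.275, 0.961, -0.001], [0.961, 0.275, 0.0], [0.0, -0.001, -1.0]]
force: [0.6, 0.5, -0.2]
grip_width: 0.08
grip_force: 0.0
```

```bash
python3 -m pendant '[[85,0,0,-20,0],[85,0,0,-55,0],[85,0,0,-95,0],[85,0,0,-135,0],[85,0,0,-165,0],[85,0,0,-180,0],[85,0,0,-186,0],[85,0,0,-186,0],[85,0,0,-186,0],[85,0,0,-186,0]]'
python3 -c "
from h import *
im,d,c=shot('wrist','w10')"
sed -i "s/'clocktop',rect(seg(f,A,C,.445,-.24,.07/'clocktop',rect(seg(f,A,C,.645,-.186,.07/" m.py
python3 m.py w10|grep -E 'green|clock'
python3 -m pendant '[[85,12,-9,0,0],[85,36,-27,0,0],[85,66,-48,0,0],[85,96,-70,0,0],[85,126,-92,0,0],[85,155,-113,0,0],[85,180,-132,0,0],[85,197,-144,20,0],[85,204,-149.5,50,0],[85,204.6,-150,75,0]]'
python3 -c "
from h import *
s=manip.observe();print(s['position'],s['q'])
im,d,c=shot('wrist','w11')"
sed -i 's/^  for sgn/  if 0:\n   for sgn/; s/    R=Q\[sgn.*/    pass/' owl.py; sed -i '/^if len/,$d' owl.py
python3 owl.py w10 .446 -.031;python3 owl.py w11 .446 -.031; python3 m.py w11
```

```text
time_s: 33.05
position: [0.6456, -0.1855, 0.2291]
ee_rot: [[-0.276, 0.961, -0.002], [0.961, 0.276, 0.001], [0.001, -0.002, -1.0]]
force: [0.2, 0.1, 0.1]
grip_width: 0.0852
grip_force: 0.0
green n3188 c(645.3,-185.8) d98.8 z8.1
clocktop n3317 c(646.1,-185.0) s(35.8,74.5) a15.7 z80.0
time_s: 34.35
position: [0.4437, -0.0294, 0.1548]
ee_rot: [[-0.277, 0.961, -0.001], [0.961, 0.277, 0.0], [0.0, -0.001, -1.0]]
force: [0.4, 0.2, -0.2]
grip_width: 0.0852
grip_force: 0.0
[ 0.44366838 -0.02935382  0.15480122] [ 0.16405802  0.38171285 -0.25194786  2.2784897   0.19427965  0.50107665
  0.03929725]
owl axis [ 0.446 -0.031] 0 nan
owl axis [ 0.44769974 -0.02956492] 481 0.0014933075758638342
blue n5356 c(445.5,-31.2) s(88.6,88.7) a19.9 z8.1
green n2 c(692.8,-176.3) d1.8 z7.8
cork n380 c(440.5,-216.8) d68.7 z7.6
marble n4862 c(612.1,50.4) s(89.5,90.7) a74.1 z7.9
rest n1 c(0.0,0.0) s(0.0,0.0) a0.0 z0.0
pen n131 c(436.6,-9.8) s(32.1,5.8) a28.1 z23.7
clocktop n15 c(638.2,-147.9) s(11.3,1.6) a21.1 z75.9
candletop n224 c(599.7,44.7) d24.3 z91.3 foot n4162 c(611.7,51.5) d68.0 z16.6
owl n236 c(642.6,-147.5) d20.2 z70.6 upper n1 c(0.0,0.0) d0.0 z0.0
box n1 c(0.0,0.0) s(0.0,0.0) a0.0 z0.0
  return _methods._mean(a, axis=axis, dtype=dtype,
  ret = ret.dtype.type(ret / rcount)
```

View pics/w11.png

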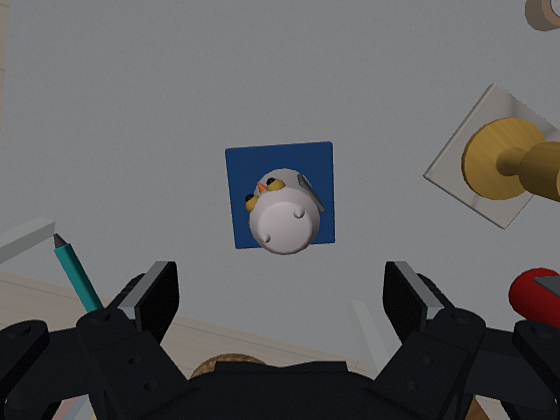

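Clock is within 1 mm of the green centre. The owl stands upright at (285,210) on blue. Grip it again.

```bash
python3 -m pendant '[[85,-1.6,2.3,10,0],[85,-1.6,2.3,30,0],[85,-1.6,2.3,52,0],[85,-1.6,2.3,74,0],[85,-1.6,2.3,94,0],[85,-1.6,2.3,107,0],[85,-1.6,2.3,113,0],[85,-1.6,2.3,115,0],[75,-1.6,2.3,115,0],[65,-1.6,2.3,115,0]]' 35
python3 -m pendant '[[58,0,0,0,0],[55,0,0,0,0],[52,0,0,0,0],[50,0,0,0,0],[48,0,0,0,0],[46,0,0,0,0],[42,0,0,0,0],[40,0,0,0,0],[40,0,0,0,0],[40,0,0,0,0]]'
```

```text
time_s: 35.65
position: [0.4485, -0.0312, 0.0407]
ee_rot: [[-0.275, 0.961, 0.001], [0.961, 0.275, 0.0], [-0.0, 0.001, -1.0]]
force: [0.7, 0.2, 0.1]
grip_width: 0.0651
grip_force: 0.0
time_s: 36.9
position: [0.4473, -0.0314, 0.0404]
ee_rot: [[-0.275, 0.961, -0.002], [0.961, 0.275, -0.001], [-0.0, -0.002, -1.0]]
force: [-3.0, -1.2, 6.0]
grip_width: 0.0468
grip_force: 35.7
```

```bash
python3 -m pendant '[[40,0,0,-5,0],[40,0,0,-18,0],[40,0,0,-36,0],[40,0,0,-56,0],[40,-4,-1,-72,0],[40,-15,-4,-80,0],[40,-35,-8,-80,0],[40,-60,-14,-80,0],[40,-85,-20,-80,0],[40,-110,-26,-80,0]]'
python3 -m pendant '[[40,-25,-6,0,0],[40,-50,-12,0,0],[40,-72,-17,0,0],[40,-88,-21,0,0],[40,-98,-23,0,0],[40,-102,-24,0,0],[40,-102,-24,8,0],[40,-102,-24,18,0],[40,-102,-24,26,0],[40,-102,-24,30,0]]'
python3 -c "
from h import *
im,d,c=shot('wrist','w12')
s=manip.observe();print(s['position'],s['ee_rot'],s['grip_width'])"
python3 m.py w12|grep cork; grep -n cork m.py
```

```text
time_s: 38.15
position: [0.4532, -0.1456, 0.1204]
ee_rot: [[-0.275, 0.962, -0.0], [0.962, 0.275, -0.0], [-0.0, -0.0, -1.0]]
force: [-0.1, -1.2, -2.4]
grip_width: 0.0466
grip_force: 36.4
time_s: 39.4
position: [0.4582, -0.2481, 0.0894]
ee_rot: [[-0.276, 0.961, -0.001], [0.961, 0.276, 0.001], [0.001, -0.001, -1.0]]
force: [-0.3, -0.5, -1.6]
grip_width: 0.0465
grip_force: 36.4
[ 0.45816817 -0.24818021  0.08924545] [[-2.76056372e-01  9.61140321e-01 -1.47061181e-03]
 [ 9.61140793e-01  2.76057645e-01  7.43680791e-04]
 [ 1.12075523e-03 -1.20816718e-03 -9.99998642e-01]] 0.0465675914648749
cork n8500 c(457.2,-248.6) d98.9 z8.1
8:print('cork',circ(seg(f,(h<25)&(s>60),C,.445,-.24,.09,0.002,.016)))
```

View pics/w12.png

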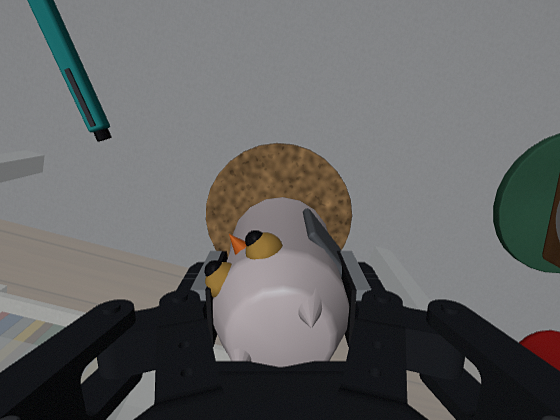

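The owl is upright over the cork coaster (279,215). Lower it with a 1 mm correction.

```bash
python3 -m pendant '[[40,-1,-1,8,0],[40,-1,-1,18,0],[40,-1,-1,28,0],[40,-1,-1,36,0],[40,-1,-1,42,0],[40,-1,-1,45.5,0],[40,-1,-1,47.5,0],[40,-1,-1,48.5,0],[40,-1,-1,49,0],[40,-1,-1,49,0]]'
python3 -m pendant '[[40,0,0,0.3,0],[40,0,0,0.6,0],[44,0,0,0.6,0],[48,0,0,0.6,0],[52,0,0,0.6,0],[60,0,0,0.6,0],[70,0,0,0.6,0],[80,0,0,0.6,0],[85,0,0,0,0],[85,0,0,-5,0]]'
python3 -m pendant '[[85,0,0,-20,0],[85,0,0,-55,0],[85,0,0,-95,0],[85,0,0,-135,0],[85,-15,0,-170,0],[85,-40,0,-190,0],[85,-60,0,-195,0],[85,-60,0,-195,0],[85,-60,0,-195,0],[85,-60,0,-195,0]]'
python3 -c "
from h import *
for n in('wrist','top','scene'):shot(n,n[0]+'13')"
python3 owl.py w13 .457 -.249;python3 owl.py s13 .457 -.249;  for f in w13 t13 s13; do echo $f;python3 m.py $f|grep -vE 'owl|box'; done
python3 - <<'E'
import cv2,numpy as np
a=cv2.imread('pics/t13.png')[90:290,130:450];b=cv2.imread('pics/s13.png')[140:340,150:470]
cv2.imwrite('pics/f.png',cv2.resize(np.hstack([a,b]),(800,250)))
E
```

```text
time_s: 40.7
position: [0.458, -0.25, 0.0414]
ee_rot: [[-0.275, 0.961, 0.0], [0.961, 0.275, -0.0], [-0.0, 0.0, -1.0]]
force: [0.6, 0.1, -2.0]
grip_width: 0.0466
grip_force: 36.4
time_s: 41.95
position: [0.4577, -0.2498, 0.0463]
ee_rot: [[-0.276, 0.961, -0.001], [0.961, 0.276, 0.0], [0.0, -0.001, -1.0]]
force: [-0.2, -0.3, 0.4]
grip_width: 0.0853
grip_force: 0.0
time_s: 43.2
position: [0.4737, -0.3061, 0.2402]
ee_rot: [[-0.277, 0.961, -0.002], [0.961, 0.277, 0.002], [0.002, -0.002, -1.0]]
force: [-0.4, -0.2, -0.4]
grip_width: 0.0853
grip_force: 0.0
owl axis [ 0.45979527 -0.24947691] 90 0.0018992287087253375
owl axis [ 0.45703298 -0.25036144] 269 0.0016417516225138784
w13
blue n1 c(0.0,0.0) s(0.0,0.0) a0.0 z0.0
green n2734 c(643.8,-186.5) d98.1 z7.9
cork n4116 c(457.8,-249.2) d98.6 z8.0
marble n1 c(0.0,0.0) s(0.0,0.0) a0.0 z0.0
rest n1 c(0.0,0.0) s(0.0,0.0) a0.0 z0.0
pen n1 c(0.0,0.0) s(0.0,0.0) a0.0 z0.0
clocktop n3862 c(645.7,-185.8) s(37.1,74.1) a16.3 z79.8
candletop n1 c(0.0,0.0) d0.0 z0.0 foot n1 c(0.0,0.0) d0.0 z0.0
t13
blue n1382 c(442.4,-34.3) s(82.6,83.6) a19.7 z8.7
green n510 c(641.2,-186.2) d93.7 z8.7
cork n618 c(453.7,-249.5) d93.1 z9.1
marble n639 c(608.6,48.5) s(87.4,88.3) a74.4 z8.5
rest n745 c(441.6,190.5) s(37.6,166.8) a87.0 z6.5
pen n1 c(0.0,0.0) s(0.0,0.0) a0.0 z0.0
clocktop n561 c(642.4,-186.7) s(33.4,74.9) a16.6 z80.5
candletop n246 c(608.9,49.4) d37.0 z93.8 foot n318 c(608.8,48.6) d63.5 z16.7
s13
blue n642 c(448.2,-36.4) s(85.6,86.5) a20.0 z9.9
green n283 c(669.1,-181.8) d80.5 z9.8
cork n149 c(482.9,-226.4) d66.1 z10.1
marble n147 c(605.4,17.3) s(31.2,85.0) a73.3 z9.4
rest n271 c(447.8,182.6) s(170.1,43.8) a1.8 z7.4
pen n1 c(0.0,0.0) s(0.0,0.0) a0.0 z0.0
clocktop n404 c(648.5,-189.4) s(32.7,75.2) a14.6 z81.7
candletop n108 c(614.5,47.2) d37.2 z94.7 foot n287 c(615.0,45.5) d65.6 z18.2
```

View pics/f.png

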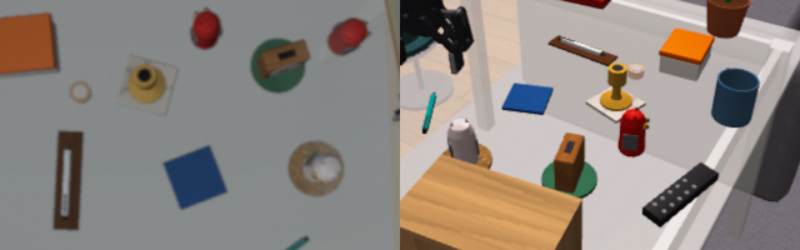

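Final views: pen along the middle of the rest, blue coaster empty, owl on cork, clock on green and candlestick on marble, all upright and centred within about 2 mm. The robot is clear.

```bash
python3 -c "
from cell import manip
print(manip.job_done())"
```

```text
the job is handed in; nothing more can be done
None
```

The job is handed in at about 43 s of the 128 s allowed: the pen lies along the middle of its rest, and the owl (on cork) and clock (on green) stand upright within about 2 mm of centre; the candlestick was already centred on the marble, so I left it.

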